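Refit the loudspeaker grille in the radio shack

TASK

The radio shack's loudspeaker lies face up on the desk and its round grille is sitting loosely on top of the locating pin. With a fingertip, turn the grille round until the notch in its rim comes over the pin, then press it down until it is fully home. Do not grip it, lift it or force it, leave the other things on the desk where they are, and finish with your hand clear.

Things in the scene. Friction and masses are not known exactly. Their poses are not given: they have to be found in the camera images.
- speaker: Dark steel loudspeaker case lying on its back, 170 x 170 x 64 mm high, fixed. Origin at the centre of its underside, z up; the grille turns about this vertical line. On its face a round aluminium surround, 140 mm across, 4 mm thick, has one round ear, 26 mm across, at the case's -x side, which carries the locating pin. A 12 mm high volume knob stands in the +x -y corner.
- pin_tip (a point): Centre of the locating pin's tip: upright steel pin, 11 mm across, its nose rounded to a flat 8 mm across, on the surround's ear, 57 mm from the grille's axis; the tip is 79 mm above the desk. From above the rim hides the pin, but the ear that carries it stands out beyond the round surround.
- grille: Black round grille, 124 mm across, on a centre post: turns freely either way (0.03 N m of drag, stays where left) and slides up and down with about 6 N of drag. Origin on its axis at the rim's underside, z up; the notch lies along its -x axis. Rim 12 mm wide, 10 mm high, its underside 79 mm above the desk while it rides on the pin; fully home 10 mm lower, rim top level with the pin's tip.
- notch (a point): Middle of the notch, at the rim's top, 57 mm from the axis. It is a gap through the rim's full width and height, about 20 mm wide, at the outer end of one rib. The grille goes down only with the notch over the pin: within about 4 degrees the pin's rounded nose guides it in; pressed elsewhere the rim flexes (about 4 mm at 20 N) and springs back.
- rib (a point): Middle of the top of the rib that points at the notch, 36 mm from the axis. Three straight ribs, 7 mm wide, 120 degrees apart, run from the hub out to 49 mm from the axis. Their tops are level with the hub's, 9 mm above the rim and 12 mm above the flat perforated sheet between them, so a fingertip can push on a rib's side.
- hub_top (a point): Centre of the flat top of the grille's round hub, 34 mm across, on the axis of turning: the place to press. 98 mm above the desk while the grille rides on the pin, 88 mm when fully home.
- turn (a joint): Angle of the grille about its vertical axis relative to the loudspeaker case, rad, growing anticlockwise seen from above; 0 (or any whole turn, 6.283) has the notch exactly over the pin.
- press (a joint): How far the grille has gone down from riding on the pin, m: 0 riding on the pin, 0.010 fully home, negative when it has been pulled up. Once aligned it takes a push of about 3 to 8 N and stays where it is left. It is brittle plastic: over 35 N from the fingers, counting both sides of a grip, breaks it.
- screwdriver: Loose screwdriver, 170 mm long, lying on the desk beside the loudspeaker; origin at the underside. Leave alone.
- tape: Loose roll of paper tape, 74 mm across, 19 mm high, lying flat near the loudspeaker; origin at the centre of its underside. Leave alone.
- mic: Loose black hand microphone, 88 x 56 x 26 mm, lying behind the loudspeaker; origin at its underside. Leave alone.
- mug: White mug, 78 mm across and 92 mm high, with a handle, standing near the loudspeaker; origin at the centre of its underside. Leave alone.
- mouse: Black computer mouse, 104 x 60 x 34 mm, on a grey mat at the right; origin at its underside. Leave alone.
- paddle: Twin-lever Morse paddle on a heavy steel base 85 x 75 mm, 40 mm high; origin at its underside. Leave alone.
- cleaner: Spray can of contact cleaner, 52 mm across and 150 mm high, standing at the left; origin at the centre of its underside. Leave alone.
Not all that is in view belongs to the job. What is shaped like the speaker but orange is not meant.

How it is judged:
By the outcome, as a careful person would: the job done as asked, in the order asked, and still so for the second after the job is handed in, with the robot touching nothing.
It also fails if it takes over 58 s, if anything falls off the work surface, if the arm or the gripper's body presses on something with over 40 N, if the wrist force passes 120 N, or if a joint passes its speed limit or range.

ROBOT

A 6-joint arm with a two-finger parallel gripper is mounted at the origin on the work surface. World frame = base frame: x ahead of the robot, y to its left, z up, the work surface at z = 0. Lengths are in mm, angles in rad, forces in N, time in s.
With the tool pointing down it reaches from about 250 to 725 mm from the base axis. Payload 9.7 kg.
Tool frame: the origin (TCP) lies midway between the tips of the shut fingers; the grasp point (between the pads) lies 19 mm behind it; z points along the fingers, y is the direction in which the jaws open and shut (so a half turn about z gives the same grasp; the last joint's range is limited). The gripper opens to 85 mm and grips with 20 to 120 N. Pads are 22 mm wide; open, the fingers measure 114 mm over their backs; the gripper's body (76 mm by 85 mm) begins 54 mm behind the grasp point. The pads swing forward as they close: fully open they stand 13 mm farther back than shut.
Start: joints at [0, 0.087, 0.176, 1.66, 0, 1.571], TCP at [549.997, -0, 231.284] pointing down, gripper open.
Joint ranges: [-3.13, 3.13], [-0.85, 1.81], [-1.15, 1.24], [-2.2, 2.28], [-1.44, 1.52], [-3.14, 3.14]. Speed limits (rad/s): [2.22, 2.22, 2.57, 3.14, 3.14, 3.14].

INTERFACE

Orientations are given as a unit quaternion [w, x, y, z].
In Python, from cell import manip, vision gives the robot as it stands.
- The arm moves only by the tool arm_command, never from a script. Its argument "deltas" is a list of rows, each a list of 7 numbers: the turn, a rotation vector about the tool's x, y, z in rad, then the shift along the tool's x, y, z in cm, then the opening, from 0 (shut) to 1 (fully open). A call has 1 to 12 rows; each row shifts and turns the pose as measured when the row begins, along the tool's axes as they then stand; what a row does not reach is not made up. A row lasts 1/12 s, in which the tool goes at most 41.7 mm and 7.16 degrees, less where a joint would pass 70% of its speed; a pose out of reach is approached as far as the arm can. A call with a gripper value outside its range is refused whole. The fingers move at their own pace and stop on an object; "grip_force" is the grip in N (left out, the last holds). Time passes only in rows, so rows that do not move let the fingers close. It gives the time, the measured TCP pose, the force and the opening at its end, in the units of the state.
- manip.get_state(): the state, without advancing time (a new reading comes with each control period).
- vision.camera(name): name is "scene" or "side" or "wrist"; returns a dict with "color" (420x560x3 uint8, blue, green, red), "fx", "fy", "cx", "cy" (pixels), "rvec" (rotation vector, rad) and "tvec" (3), from world to camera coordinates, as OpenCV has them; the wrist camera has in their place "tool_from_camera" (4x4, takes a point from camera to tool coordinates, whose origin is the TCP and whose axes are the flange's). Camera axes: x right, y down, z forward; pixel columns grow to the right and rows downward; lengths in mm; the calibration is good to about 2 mm. A picture is of the moment at which its call begins: read the wrist's pose just before it. There is no depth.
- manip.close_job(): hands the job in, once; it reports no verdict.
The state is a dict: "time": time; "qpos": joint angles; "dq": joint speeds; "effort": joint torques, N m; "tool_pos": TCP position; "tool_rot": TCP orientation; "contact_force": force on the tool from outside, world axes, zero at the start; "ft_torque": the same for the moment, N m; "opening": finger opening in mm.
Only numpy, scipy, OpenCV 4.12 (cv2) and the standard library are available. Lean on these libraries where they do the work, as an engineer would, in place of code of your own. Each camera call takes 0.05 s, during which the arm holds its last target. There are 200 camera calls.

## Working session

There is one attempt and no reset: what is moved stays moved. The work goes in short steps, Python scripts to look and compute and a tool call to move; the robot and the scene stay as the last step left them, time stands still between calls to the robot, and variables do not carry over. Pictures are saved under pics/ and viewed, on a budget of 10 in all, crops included, one or two more only if the job needs it, and the job is handed in when it is done.

Besides the shell and the picture viewer there is one more tool, called after "Emit:" as name(argument=value, ...) on one line, values as JSON. arm_command: Moves the arm, as the interface text tells. Its arguments: {"type":"object","properties":{"deltas":{"type":"array","items":{"type":"array","items":{"type":"number"}}},"grip_force":{"type":"number"}},"required":["deltas"]}

```bash
ls; mkdir -p pics
python3 - <<'E'
from cell import manip, vision
import cv2,pickle,numpy as np
s=manip.get_state();print(s)
d={}
for n in("scene","side","wrist"):
    d[n]=vision.camera(n)
pickle.dump((s,d),open('c0.pkl','wb'))
for n in d: print(n,{k:np.round(v,3).tolist() for k,v in d[n].items() if k!='color'})
cv2.imwrite('pics/a.png',cv2.resize(d['scene']['color'],(800,600)))
cv2.imwrite('pics/b.png',cv2.resize(np.hstack([d['side']['color'],d['wrist']['color']]),(800,300)))
E
```

```text
pics
{'time': 0.0, 'qpos': array([1.99594387e-05, 8.74594653e-02, 1.75098742e-01, 1.65978491e+00,
       2.51697449e-05, 1.57079441e+00]), 'dq': array([-0.00127111, -0.00084671,  0.00152563, -0.00058433,  0.00092565,
       -0.00072117]), 'effort': array([ 7.68234549e-04, -5.20392072e+01,  4.64802504e+01,  1.63646933e-02,
        2.23589603e-05, -6.77332673e-05]), 'tool_pos': array([5.49764827e+02, 1.81463747e-02, 2.30565238e+02]), 'tool_rot': array([-4.85947785e-04,  7.07098892e-01,  7.07114348e-01, -4.68158699e-04]), 'contact_force': array([-0.95685685,  0.32446517,  0.49962607]), 'ft_torque': array([ 0.01444561, -0.010309  ,  0.00304442]), 'opening': 85.45444331318558}
scene {'fx': 492.345, 'fy': 492.345, 'cx': 287.016, 'cy': 208.004, 'rvec': [1.198, 2.091, -1.137], 'tvec': [272.708, -200.292, 2046.315]}
side {'fx': 450.018, 'fy': 450.018, 'cx': 278.791, 'cy': 208.087, 'rvec': [0.639, -2.701, 1.107], 'tvec': [533.188, 211.472, 1350.004]}
wrist {'fx': 346.916, 'fy': 346.916, 'cx': 279.651, 'cy': 212.218, 'tool_from_camera': [[-0.0, -0.96, -0.28, 70.613], [1.0, 0.0, -0.001, -0.994], [0.001, -0.28, 0.96, -143.36], [0.0, 0.0, 0.0, 1.0]]}
```

View pics/a.png

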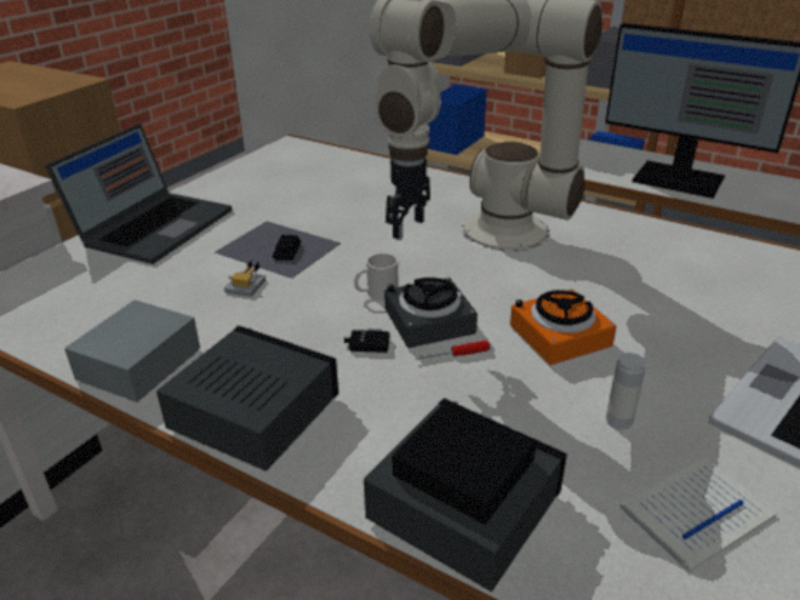

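View pics/b.png

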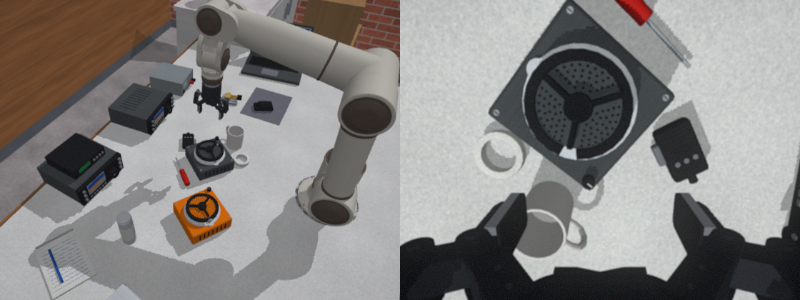

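The wrist view (right half of b.png) shows the dark speaker, with its ear near composite (533,66), the notch near (567,155) and the knob at (590,180). There are two candidates in a.png: the dark speaker at (430,305) and the orange one at (563,325). The task rules out orange, so the dark one is the target. I'll confirm with one enlarged crop.

```bash
cat > h.py <<'E'
import numpy as np, cv2, pickle
from scipy.spatial.transform import Rotation as R
def ray(s,c,px):
    """wrist pixel -> (origin, dir) in world"""
    q=s['tool_rot'];Rt=R.from_quat([q[1],q[2],q[3],q[0]]).as_matrix()
    T=c['tool_from_camera'];u=np.array([(px[0]-c['cx'])/c['fx'],(px[1]-c['cy'])/c['fy'],1])
    return s['tool_pos']+Rt@T[:3,3], Rt@T[:3,:3]@u
def onz(s,c,px,z):
    o,d=ray(s,c,px);return o+d*(z-o[2])/d[2]
def proj(s,c,P):
    q=s['tool_rot'];Rt=R.from_quat([q[1],q[2],q[3],q[0]]).as_matrix()
    T=c['tool_from_camera'];p=T[:3,:3].T@(Rt.T@(np.array(P)-s['tool_pos'])-T[:3,3])
    return np.array([c['fx']*p[0]/p[2]+c['cx'],c['fy']*p[1]/p[2]+c['cy']])
E
python3 - <<'E'
from h import *
s,d=pickle.load(open('c0.pkl','rb'));c=d['wrist'];im=c['color']
x0,y0=110,0
cv2.imwrite('pics/c.png',cv2.resize(im[y0:290,x0:400],None,fx=2,fy=2,interpolation=cv2.INTER_CUBIC))
E
```

```text
(no output)
```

View pics/c.png

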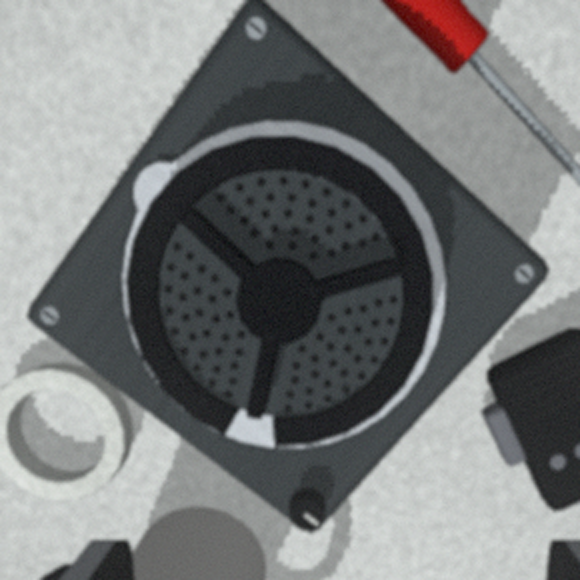

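Run:
```python
from h import *
s,d=pickle.load(open('c0.pkl','rb'));c=d['wrist']
f=lambda p,z:onz(s,c,(p[0]/2+110-.25,p[1]/2-.25),z)[:2]
hub=f((279,300),98)
# rim outer ellipse at top
print('hub',hub)
for n,p,z in [('notch rib end',(257,414),98),('notch mid',(251,428),80),('rib2',(188,212),98),('rib3',(398,266),98),('ear',(153,188),68),('c_top',(255,0),64),('c_r',(547,270),64),('c_b',(312,530),64),('c_l',(30,315),64),('mug',(200,570),92)]:
    w=f(p,z);v=w-hub;print(n,w.round(1),'r',np.hypot(*v).round(1),'ang',np.degrees(np.arctan2(v[1],v[0])).round(1))
cs=[f(p,64) for p in[(255,0),(547,270),(312,530),(30,315)]];m=np.mean(cs,0);print('case mid',m)
for a,b in((0,3),(1,2)):
    v=cs[a]-cs[b];print(np.degrees(np.arctan2(v[1],v[0])),np.hypot(*v))
for a,b in((0,1),(3,2)):
    v=cs[b]-cs[a];print(np.degrees(np.arctan2(v[1],v[0])),np.hypot(*v))
q=s['tool_rot'];print(R.from_quat([q[1],q[2],q[3],q[0]]).as_matrix().round(2))
```

```text
hub [524.45285629  41.48578439]
notch rib end [514.2  -5. ] r 47.6 ang -102.4
notch mid [509.1 -16.4] r 59.9 ang -104.9
rib2 [490.6  74.6] r 47.3 ang 135.6
rib3 [571.   54.6] r 48.3 ang 15.7
ear [470.3  84.6] r 69.3 ang 141.5
c_top [514.8 155.1] r 114.1 ang 94.8
c_r [638.8  50.9] r 114.7 ang 4.7
c_b [534.8 -72.9] r 114.8 ang -84.8
c_l [410.4  31.3] r 114.5 ang -174.9
mug [485.3 -79.6] r 127.3 ang -107.9
case mid [524.69922734  41.09735988]
49.86617553316262 162.0139051020778
49.95805496952157 161.66360011372828
-40.07628406342431 161.96645968025936
-39.952580453228535 162.2264330870721
[[-0.  1. -0.]
 [ 1.  0.  0.]
 [ 0. -0. -1.]]
```

The crop confirms the target: dark case, hub at crop (279,300), notch at (252,428), pin ear at (153,188), knob at (310,505). The hub is at about (524.5, 41.3), the notch at about -104° and the pin at about 140°. The shorter way round is about 116° clockwise. I'll shut the fingers and go above the gap between the ribs, ready to push the rib at 136°.

Emit:
arm_command(deltas=[[0,0,0,1.27,-2.04,2.0,0],[0,0,0,1.27,-2.04,2.0,0],[0,0,0,1.27,-2.04,2.0,0],[0,0,-0.12,0,0,0,0],[0,0,-0.12,0,0,0,0],[0,0,-0.12,0,0,0,0],[0,0,-0.12,0,0,0,0],[0,0,-0.12,0,0,0,0],[0,0,-0.12,0,0,0,0],[0,0,-0.12,0,0,0,0],[0,0,-0.12,0,0,0,0],[0,0,-0.12,0,0,0,0]], grip_force=20)

```text
time: 1.15
tool_pos: [482.0, 39.5, 161.6]
tool_rot: [-0.005, 0.225, 0.974, -0.002]
contact_force: [-0.1, -0.5, 0.8]
opening: -0.0
```

Emit:
arm_command(deltas=[[0,0,-0.12,0,0,0,0],[0,0,-0.12,0,0,0,0],[0,0,-0.12,0,0,0,0],[0,0,-0.12,0,0,0,0],[0,0,-0.12,0,0,0,0],[0,0,0,0,0,0,0],[0,0,0,0,0,0,0]])

```text
time: 1.73
tool_pos: [481.0, 39.4, 159.8]
tool_rot: [-0.007, -0.086, 0.996, 0.0]
contact_force: [0.1, -0.5, -0.7]
opening: 0.1
```

```bash
cat > look.py <<'E'
import sys
from h import *
from cell import manip, vision
s=manip.get_state();c=vision.camera('wrist');pickle.dump((s,{'wrist':c}),open(sys.argv[1]+'.pkl','wb'))
q=s['tool_rot'];M=R.from_quat([q[1],q[2],q[3],q[0]]).as_matrix()
print('t',s['time'],'pos',s['tool_pos'].round(1),'phi',np.degrees(np.arctan2(M[1,0],M[0,0])).round(1),'tilt',M[2].round(3),'q6',s['qpos'][5],'F',s['contact_force'].round(1),'open',s['opening'])
v=s['tool_pos'][:2]-[524.5,41.3];print('r',np.hypot(*v),'a',np.degrees(np.arctan2(v[1],v[0])))
cv2.imwrite('pics/%s.png'%sys.argv[1],c['color'])
E
python3 look.py d
```

```text
t 1.7333 pos [481.   39.4 159.8] phi -170.1 tilt [ 0.015  0.001 -1.   ] q6 -0.09095206924379194 F [ 0.1 -0.5 -0.7] open 0.12781018196427676
r 43.5520139495127 a -177.46785152869313
```

View pics/d.png

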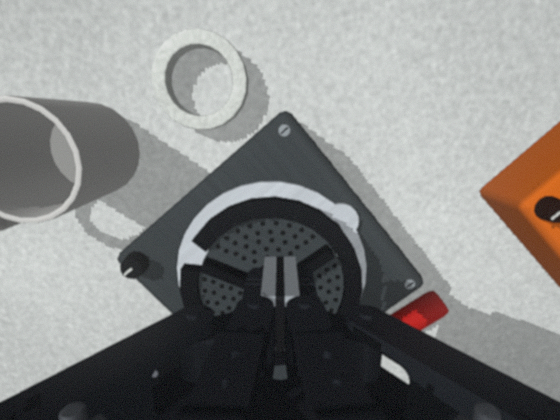

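The tips are about 14 mm wide and sit over the gap between the notch rib, upper left of them at (225,272), and the next rib at (325,255). I'll correct radius and tilt and go down in steps.

Emit:
arm_command(deltas=[[0,-0.015,0,-0.62,-0.57,2.0,0],[0,0,0,0,0,2.0,0],[0,0,0,0,0,0,0],[0,0,0,0,0,0,0],[0,0,0,0,0,0,0]])

```text
time: 2.2
tool_pos: [488.3, 34.8, 119.9]
tool_rot: [0.001, -0.079, 0.997, 0.001]
contact_force: [0.4, -0.9, -1.2]
opening: 0.1
```

```bash
python3 look.py e
```

```text
t 2.2 pos [488.3  34.8 119.9] phi -171.0 tilt [-0.002  0.001 -1.   ] q6 -0.0871783649400171 F [ 0.4 -0.9 -1.2] open 0.07228933079220985
r 36.81721934819644 a -169.78127347215695
```

Emit:
arm_command(deltas=[[0,0,0,0,0,1.5,0],[0,0,0,0,0,1.0,0],[0,0,0,0,0,0,0],[0,0,0,0,0,0.25,0],[0,0,0,0,0,0,0],[0,0,0,0,0,0,0]])

```text
time: 2.75
tool_pos: [490.7, 35.3, 96.9]
tool_rot: [0.004, -0.078, 0.997, 0.001]
contact_force: [0.2, -0.7, -0.2]
opening: -0.0
```

Emit:
arm_command(deltas=[[0,-0.007,0,0.2,0,0.4,0],[0,0,0,0,0,0,0],[0,0,0,0,0,0,0]])

```text
time: 3.0
tool_pos: [489.1, 35.0, 93.6]
tool_rot: [0.009, -0.078, 0.997, 0.001]
contact_force: [0.6, 0.5, 0.5]
opening: 0.0
```

```bash
python3 look.py f
```

```text
t 3.0 pos [489.1  35.   93.6] phi -171.1 tilt [-0.018  0.001 -1.   ] q6 -0.08505477082792849 F [0.6 0.5 0.5] open 0.014732626309594356
r 35.95941286464451 a -169.88353729996837
```

Emit:
arm_command(deltas=[[0,0.018,0.1,-0.02,0.36,0.13,0],[0,0,0.1,-0.02,0.36,0,0],[0,0,0.1,-0.02,0.36,0,0],[0,0,0.1,-0.02,0.36,0,0],[0,0,0,0,0,0,0],[0,0,0,0,0,0,0]])

```text
time: 3.55
tool_pos: [489.9, 49.6, 93.0]
tool_rot: [-0.0, 0.13, 0.992, 0.001]
contact_force: [-0.0, -0.2, 0.2]
opening: -0.1
```

```bash
python3 look.py g
```

```text
t 3.55 pos [489.9  49.6  93. ] phi 165.1 tilt [ 0.001  0.001 -1.   ] q6 0.36009841726185315 F [-0.  -0.2  0.2] open -0.07591002341975966
r 35.604606665993316 a 166.47816366713562
```

Emit:
arm_command(deltas=[[0,0,0.1,-0.02,0.36,0.05,0],[0,0,0.1,-0.02,0.36,0,0],[0,0,0.1,-0.02,0.36,0,0],[0,0,0.1,-0.02,0.36,0,0],[0,0,0.1,-0.02,0.36,0,0],[0,0,0.1,-0.02,0.36,0,0],[0,0,0.1,-0.02,0.36,0,0],[0,0,0.1,-0.02,0.36,0,0],[0,0,0,0,0,0,0],[0,0,0,0,0,0,0]])

```text
time: 4.43
tool_pos: [505.6, 70.4, 92.3]
tool_rot: [-0.002, 0.508, 0.861, -0.001]
contact_force: [0.1, 0.2, 0.1]
opening: 0.3
```

```bash
python3 look.py i
```

```text
t 4.4333 pos [505.6  70.4  92.3] phi 118.9 tilt [ 0.003 -0.004 -1.   ] q6 1.2040914954335424 F [0.1 0.2 0.1] open 0.25110947425906444
r 34.70601737451613 a 123.0681627656799
```

View pics/i.png

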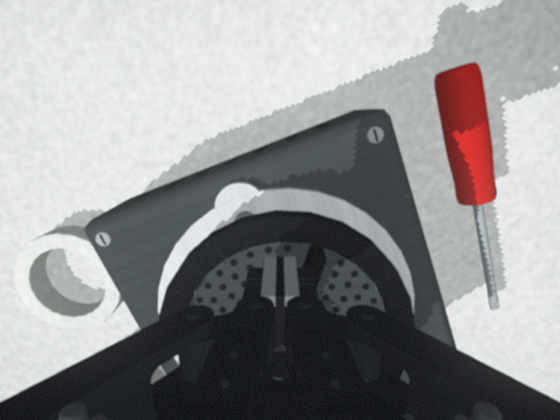

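The rib sits on the right flank of the tips at (313,260) and is turning with them. The rotation is under way with negligible force.

Emit:
arm_command(deltas=[[0,0,0.1,0.02,0.37,0,0],[0,0,0.1,0,0.37,0,0],[0,0,0.1,-0.02,0.37,0,0],[0,0,0.1,-0.02,0.37,0,0],[0,0,0.1,-0.02,0.37,0,0],[0,0,0.1,-0.02,0.37,0,0],[0,0,0.1,-0.02,0.37,0,0],[0,0,0.1,-0.02,0.37,0,0],[0,0,0.1,-0.02,0.37,0,0],[0,0,0.1,-0.02,0.37,0,0],[0,0,0,0,0,0,0],[0,0,0,0,0,0,0]])

```text
time: 5.48
tool_pos: [539.1, 70.5, 92.3]
tool_rot: [-0.004, 0.858, 0.513, -0.002]
contact_force: [0.2, -0.1, 0.1]
opening: 0.4
```

```bash
python3 look.py j
```

```text
t 5.4833 pos [539.1  70.5  92.3] phi 61.8 tilt [ 0.    -0.009 -1.   ] q6 2.190610720874648 F [ 0.2 -0.1  0.1] open 0.37588061653175164
r 32.649067241453636 a 63.48445396250938
```

View pics/j.png

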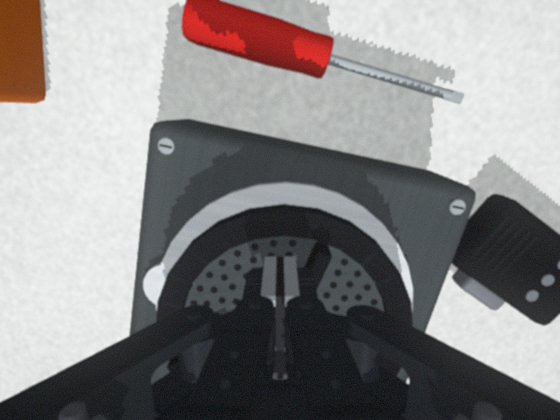

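Run:
```python
from h import *
for n,p in(('i',(316,248)),('j',(324,245)),('j',(312,272))):
    s,d=pickle.load(open(n+'.pkl','rb'));w=onz(s,d['wrist'],p,98)[:2]-[524.5,41.3]
    print(n,np.hypot(*w),np.degrees(np.arctan2(w[1],w[0])))
```

```text
i 51.21198183285475 105.5923744466908
j 51.19183960815407 42.196969214623635
j 37.7315731969939 42.606026843736124
```

Emit:
arm_command(deltas=[[0,0,0.09,0.02,0.3,0,0],[0,0,0.09,-0.01,0.3,0,0],[0,0,0.09,-0.01,0.3,0,0],[0,0,0.09,-0.01,0.3,0,0],[0,0,0,0,0,0,0],[0,0,0,0,0,0,0]])

```text
time: 6.03
tool_pos: [547.6, 64.0, 92.5]
tool_rot: [-0.004, 0.934, 0.357, -0.002]
contact_force: [0.8, 0.3, -0.7]
opening: -0.0
```

```bash
python3 look.py k;python3 - <<'E'
from h import *
s,d=pickle.load(open('k.pkl','rb'))
cv2.imwrite('pics/k2.png',cv2.resize(d['wrist']['color'][170:340,130:430],None,fx=2.5,fy=2.5,interpolation=cv2.INTER_CUBIC))
E
```

```text
t 6.0333 pos [547.6  64.   92.5] phi 41.9 tilt [-0.002 -0.01  -1.   ] q6 2.52363910059725 F [ 0.8  0.3 -0.7] open -0.004470959313111072
r 32.3830304733059 a 44.43382995269743
```

View pics/k2.png

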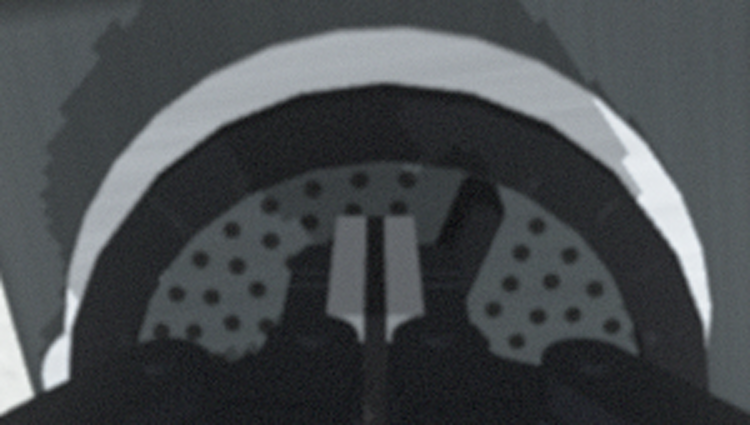

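The rib is at about (482,182) in the crop and roughly 3° short of target. I'll nudge it 1.7 mm more, lift off, and look without the hand in the way.

Emit:
arm_command(deltas=[[0,0,0.05,0,0.17,0,0],[0,0,0,0,0,0,0],[0,0,0,0,0,0,0],[0,0,0,0,-0.4,0,0],[0,0,0,0,0,0,0],[0,0,0,0,0,-3,0],[0,0,0,0,0,-4,0],[0,0,-0.12,-3,0,-4,0],[0,0,-0.12,-3,0,-2,0],[0,0,-0.12,-3,0,0,0],[0,0,0,0,0,0,0],[0,0,0,0,0,0,0]])

```text
time: 7.08
tool_pos: [485.0, 2.0, 221.5]
tool_rot: [-0.004, 0.857, 0.516, -0.004]
contact_force: [0.1, 0.2, -0.5]
opening: 0.1
```

```bash
python3 look.py l
python3 - <<'E'
from h import *
s,d=pickle.load(open('l.pkl','rb'));print(proj(s,d['wrist'],[524.5,41.3,98]))
E
```

```text
t 7.0833 pos [485.    2.  221.5] phi 62.1 tilt [-0.002 -0.011 -1.   ] q6 2.0598286442203206 F [ 0.1  0.2 -0.5] open 0.13300725786763612
r 55.710875107930434 a -135.15043827021276
[304.60053947 134.25787166]
```

View pics/l.png

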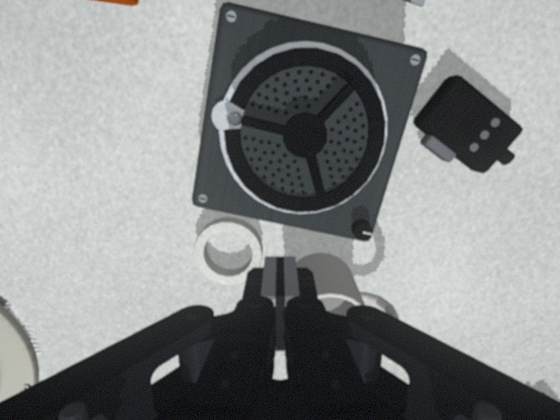

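The pin now shows inside the notch at (234,117). I'll check the angle from the rib tips at (244,123), (351,84) and (320,191).

Run:
```python
from h import *
s,d=pickle.load(open('l.pkl','rb'));c=d['wrist'];im=c['color'];hub=onz(s,c,(304.5,134),98)[:2];print(hub)
g=cv2.cvtColor(im,cv2.COLOR_BGR2GRAY)
# sample darkness on circles r=40..46 at rib-top height
for H in (hub,np.array([524.5,41.3])):
  A=np.arange(0,360,0.5);pr=np.zeros(len(A))
  for r in (24,28,32,36,40,43):
    P=[proj(s,c,[H[0]+r*np.cos(np.radians(a)),H[1]+r*np.sin(np.radians(a)),98]) for a in A]
    pr+=cv2.remap(g,np.float32(P)[:,0].reshape(1,-1),np.float32(P)[:,1].reshape(1,-1),1).ravel()/6
  k=np.clip(45-pr,0,None)
  for a0 in(20,140,260):
    m=abs(A-a0)<20;print(a0,(A[m]*k[m]).sum()/k[m].sum(),k[m].max())
for n,p,z in(('pin',(234.5,117.5),79),):
  w=onz(s,c,p,z)[:2]-hub;print(n,np.hypot(*w),np.degrees(np.arctan2(w[1],w[0])))
cv2.imwrite('pics/m.png',cv2.resize(im[70:170,190:340],None,fx=5,fy=5,interpolation=cv2.INTER_CUBIC))
```

```text
[524.5185161   41.50439302]
20 19.157182103610676 23.666666666666664
140 139.16453115899827 14.333333333333332
260 258.333587398374 17.33333333333333
20 19.444640753828033 23.500000000000004
140 138.96875000000003 14.5
260 258.26624040920717 17.333333333333332
pin 56.03766059861598 140.17422886521322
```

View pics/m.png

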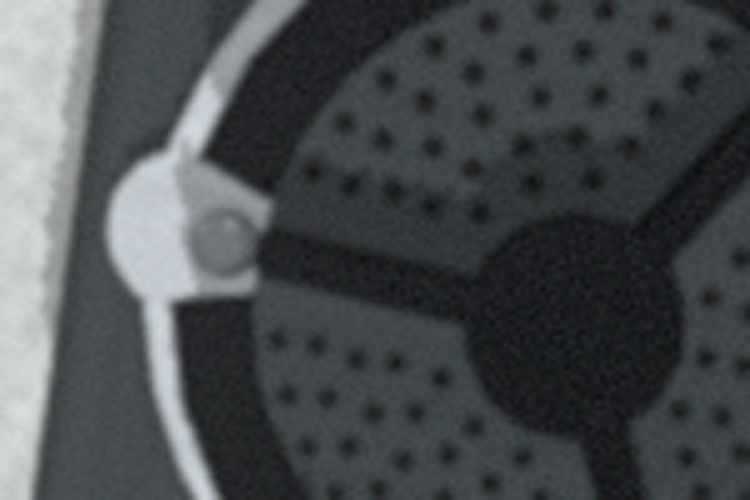

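The pin sits in the middle of the notch, and the rib angles are within about 1° of the pin direction. Next I'll go over the hub and press.

Emit:
arm_command(deltas=[[0,0,0,2.7,0.85,1.5,0],[0,0,0,2.63,0.8,2.5,0],[0,0,0,0,0,3,0],[0,0,0,0,0,2.0,0],[0,0,0,0,0,1.0,0],[0,0,0,0,0,0,0],[0,0,0,0,0,0,0],[0,0,0,0,0,0,0]])

```text
time: 7.8
tool_pos: [526.2, 47.5, 114.8]
tool_rot: [-0.005, 0.858, 0.514, -0.005]
contact_force: [-0.5, 0.7, 0.0]
opening: 0.4
```

```bash
python3 look.py n
```

```text
t 7.8 pos [526.2  47.5 114.8] phi 61.9 tilt [-0.004 -0.013 -1.   ] q6 2.14974486450523 F [-0.5  0.7  0. ] open 0.38149367188101363
r 6.389421838027751 a 74.7641365846654
```

Emit:
arm_command(deltas=[[-0.013,0,0,-0.62,0.13,0.5,0],[0,0,0,0,0,0.5,0],[0,0,0,0,0,0,0],[0,0,0,0,0,0,0]])

```text
time: 8.18
tool_pos: [526.0, 40.3, 108.1]
tool_rot: [0.003, 0.858, 0.513, 0.002]
contact_force: [-0.4, 0.5, -0.4]
opening: 0.0
```

Emit:
arm_command(deltas=[[0,0,0,0,0,0.2,0],[0,0,0,0,0,0.2,0],[0,0,0,0,0,0.2,0],[0,0,0,0,0,0.2,0],[0,0,0,0,0,0.2,0]])

```text
time: 8.6
tool_pos: [526.6, 40.0, 98.6]
tool_rot: [0.004, 0.858, 0.513, 0.003]
contact_force: [1.2, -0.9, 0.1]
opening: 0.1
```

Emit:
arm_command(deltas=[[0,0,0,0,0,0.15,0],[0,0,0,0,0,0.15,0],[0,0,0,0,0,0.15,0]])

```text
time: 8.85
tool_pos: [526.7, 40.0, 94.2]
tool_rot: [0.004, 0.858, 0.513, 0.003]
contact_force: [-2.3, 0.2, 3.5]
opening: -0.0
```

Emit:
arm_command(deltas=[[0,0,0,0,0,0.15,0],[0,0,0,0,0,0.15,0]])

```text
time: 9.02
tool_pos: [526.7, 40.0, 91.3]
tool_rot: [0.004, 0.858, 0.513, 0.003]
contact_force: [-1.7, -0.2, 4.1]
opening: 0.3
```

Emit:
arm_command(deltas=[[0,0,0,0,0,0.12,0],[0,0,0,0,0,0.12,0]])

```text
time: 9.18
tool_pos: [526.8, 40.0, 89.0]
tool_rot: [0.004, 0.858, 0.513, 0.003]
contact_force: [-4.6, -0.9, 18.4]
opening: 0.1
```

Emit:
arm_command(deltas=[[0,0,0,0,0,0.1,0]])

```text
time: 9.27
tool_pos: [526.8, 40.0, 89.0]
tool_rot: [0.004, 0.858, 0.513, 0.003]
contact_force: [-6.6, -1.0, 19.0]
opening: -0.2
```

Emit:
arm_command(deltas=[[0,0,0,0,0,0.1,0]])

```text
time: 9.35
tool_pos: [526.8, 40.0, 89.1]
tool_rot: [0.004, 0.858, 0.513, 0.004]
contact_force: [-5.8, -1.5, 12.0]
opening: 0.2
```

It came to a hard stop at z of about 89 with 19 N, after sliding down at about 4 N. I'll lift clear and look.

Emit:
arm_command(deltas=[[0,0,0,0,0,-0.5,0],[0,0,0,0,0,-3,0],[0,0,0,0,0,-4,0],[0,0,0,-3,-0.8,-4,0],[0,0,0,-3,-0.8,-2,0],[0,0,0,0,0,0,0],[0,0,0,0,0,0,0],[0,0,0,0,0,0,0]])

```text
time: 10.02
tool_pos: [485.1, -2.1, 220.4]
tool_rot: [0.004, 0.858, 0.514, 0.002]
contact_force: [0.5, -0.2, -0.5]
opening: 0.4
```

```bash
python3 look.py o
python3 - <<'E'
from h import *
from cell import vision
from scipy.optimize import least_squares
def hubfit(n):
    s,d=pickle.load(open(n+'.pkl','rb'));c=d['wrist'];return s,c
s,c=hubfit('o');im=c['color']
u,v=proj(s,c,[524.5,41.3,88]).round().astype(int);print(u,v)
a=cv2.resize(im[max(v-85,0):v+85,u-100:u+100],(800,int(800*(min(v,85)+85)/200)),interpolation=cv2.INTER_CUBIC)
cv2.imwrite('pics/p.png',a[:600])
side=vision.camera('side');sc=vision.camera('scene')
pickle.dump({'side':side,'scene':sc},open('c1.pkl','wb'))
E
```

```text
t 10.0167 pos [485.1  -2.1 220.4] phi 61.8 tilt [ 0.     0.009 -1.   ] q6 2.0604282081244314 F [ 0.5 -0.2 -0.5] open 0.42403693382288943
r 58.633351810283855 a -132.24744757251491
298 129
```

View pics/p.png

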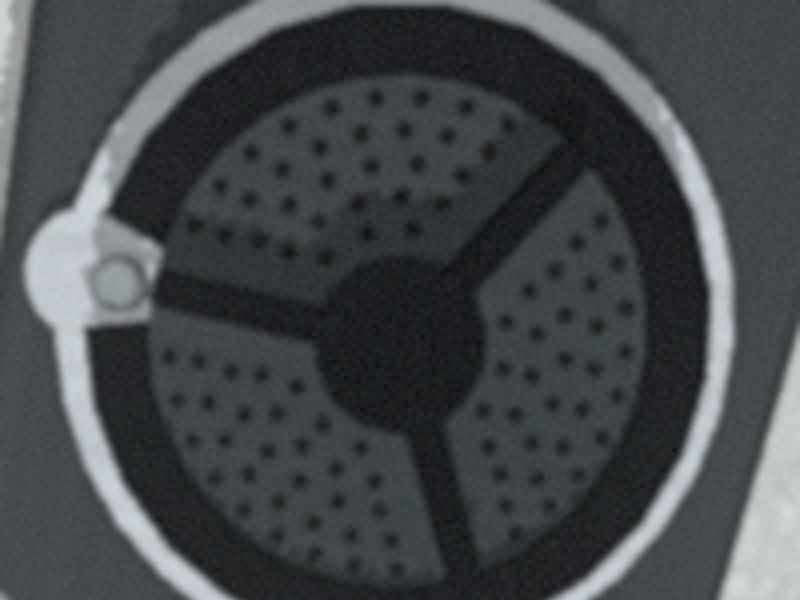

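The pin now shows in the notch at crop (118,283), and all three ribs are in line. As a depth check, I'll measure the rim's apparent diameter before and after pressing, cast on both candidate heights.

Run:
```python
from h import *
for n in 'lo':
    s,d=pickle.load(open(n+'.pkl','rb'));c=d['wrist'];g=cv2.cvtColor(c['color'],cv2.COLOR_BGR2GRAY)
    for z in(89,84,79):
        D=[]
        for a in list(range(-60,100,4)): # far side, lit ring beyond rim
            if 60<abs(a-140)<0: continue
            rr=np.arange(54,72,.2);ds=[]
            P=np.float32([proj(s,c,[524.5+r*np.cos(np.radians(a)),41.4+r*np.sin(np.radians(a)),z]) for r in rr])
            def edge(a):
                P=np.float32([proj(s,c,[524.5+r*np.cos(np.radians(a)),41.4+r*np.sin(np.radians(a)),z]) for r in rr])
                p=cv2.remap(g,P[:,0].reshape(1,-1),P[:,1].reshape(1,-1),1).ravel().astype(float)
                i=np.argmax(p>80);return rr[i] if p.max()>80 and i>0 else np.nan
            D.append(edge(a)+edge(a+180))
        print(n,z,'median rim diameter',np.nanmedian(D).round(1))
```

```text
l 89 median rim diameter 123.4
l 84 median rim diameter 125.6
l 79 median rim diameter 128.0
o 89 median rim diameter 119.4
o 84 median rim diameter 121.6
o 79 median rim diameter 123.8
```

```bash
python3 -c "
from cell import manip
print(manip.close_job(), manip.get_state()['time'])"
```

```text
the job is handed in; nothing more can be done
the job is handed in; nothing more can be done
```

I turned the grille about 116° clockwise with the shut fingertips against one rib, until the notch was over the pin. I then pressed it home on the hub, lifted the hand clear and handed the job in. No verdict is reported.

- **Alignment:** after turning, the ribs were within about 1–2° of the pin's direction, and the pin showed inside the notch.
- **Pressing:** the grille slid down at about 4 N to a hard stop, and the vertical push peaked at about 19 N in the readings. The tip stopped at z of about 89 mm, where 88 was expected; I put that 1 mm down to measurement error.
- **Fully home:** the last picture shows the pin in the notch. The rim's apparent width fits a top about 89 mm up before pressing and 79 mm after, so it went down the full 10 mm.
- **Finish:** the hand was about 130 mm above the grille with no contact force, at 10 s on the robot's clock.
- **Not checked:** I took final scene and side pictures but did not view them, so I have not confirmed from a picture that the other things on the desk stayed put. The arm felt no unexpected contact in any reading.

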